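# Unfold the kickstand and stand up the bench display

### The arm

A 6-joint arm with a two-finger parallel gripper is mounted at the origin on a cart in front of the work surface, level with it; the furniture and walls round the work are solid. World frame = base frame: x ahead of the robot, y to its left, z up, the work surface at z = 0. Lengths are in mm, angles in rad, forces in N, time in s.
With the tool pointing down it reaches from about 250 to 775 mm from the base axis. Payload 4 kg.
Tool frame: the origin (TCP) lies at the very end of the fingers, on their centre line; the grasp point (between the pads) lies 19 mm behind it; z points along the fingers, y is the line along which they close (so a half turn about z gives the same grasp; the last joint's range is limited). The gripper opens to 94 mm and grips with 3 to 60 N. Pads are 16 mm wide; open, the fingers measure 119 mm over their backs; the gripper's body (75 mm by 177 mm) begins 78 mm behind the grasp point.
Start: joints at [-1.427, 0.087, 1.371, -0, 1.684, -0.103], TCP at [134.362, -533.355, 205.506] pointing down, gripper open.
Joint ranges: [-3.1, 3.1], [-0.76, 2.03], [0.27, 2.55], [-1.08, 4.22], [0.17, 2.65], [-2.57, 2.57]. Speed limits (rad/s): [2.79, 2.79, 3.14, 3.14, 3.14, 3.14].

### API

Orientations are given as a rotation vector (axis times angle).
In Python, from rig import sensors, optics, workorder gives the robot as it stands.
- The arm moves only by the shell command python3 -m creep 'ROWS' [OPENING] [FORCE]. ROWS is JSON, a list of rows, each an object with "dp": the shift along the world's x, y, z in units of 25 mm (1.0 is 25 mm), a list of three; "rot": the turn, a rotation vector about the world's x, y, z in units of 5 degrees (1.0 is 5 degrees), a list of three. A call has 1 to 20 rows; each row shifts and turns the commanded pose from where the row before left it; what a row does not reach is not made up. A row lasts 1/8 s, in which the tool goes at most 62.5 mm and 10.7 degrees, less where a joint would pass 70% of its speed; a pose out of reach is approached as far as the arm can. A call is refused whole if a number of a shift passes 1 or a number of a turn 1, either way. A call with a gripper value outside its range is refused whole. OPENING is the gripper command: -1 is fully open, 1 is shut, values between are in proportion, set as the call begins (- or left out, the last holds). The fingers move at their own pace and stop on an object; FORCE is the grip in N (left out, the last holds). Time passes only in rows, so rows that do not move let the fingers close. It gives the time, the measured TCP pose, the force, the opening and the grip force at its end, in the units of the state.
- sensors.observe(): the state, without advancing time (a new reading comes with each control period).
- optics.camera(name): name is "side" or "top" or "wrist"; returns a dict with "pixels" (384x512x3 uint8, red, green, blue), "fx", "fy", "cx", "cy" (pixels), "dist" ([k1, k2, p1, p2, k3] as OpenCV has them; the pictures are not rectified), "rvec" (rotation vector, rad) and "tvec" (3), from world to camera coordinates, as OpenCV has them; the wrist camera has in their place "tool_from_camera" (4x4, takes a point from camera to tool coordinates, whose origin is the TCP and whose axes are the flange's). Camera axes: x right, y down, z forward; pixel columns grow to the right and rows downward; lengths in mm; the calibration is good to about 2 mm. A picture is of the moment at which its call begins: read the wrist's pose just before it. There is no depth.
- workorder.hand_in(): hands the job in; it is judged then, once.
The state is a dict: "time": time; "joints": joint angles; "joint_vel": joint speeds; "joint_torque": joint torques, N m; "tool_pos": TCP position; "tcp_rot": TCP orientation; "contact_force": force on the tool from outside, world axes, zero at the start; "wrist_torque": the same for the moment, N m; "grip_width": finger opening in mm; "finger_force": force on a finger pad.
Only numpy, scipy, OpenCV 4.12 (cv2) and the standard library are available. Lean on these libraries where they do the work, as an engineer would, in place of code of your own. Each camera call takes 0.05 s, during which the arm holds its last target. There are 200 camera calls.

### The job

Pull out the kickstand on the back of the white bench display, all the way to its stop, then lift the display out of its rest and stand it up on the black pad, leaning back on the kickstand with its screen towards the yellow stripe, square to it, and its whole lower edge and the kickstand's foot on the pad. Lean it back and set it down onto both its lower edge and the kickstand before you let go; do not drop it, and leave the bottle, packet box, funnel and tape where they are.

Things in the scene. Friction and masses are not known exactly. Their poses are not given: they have to be found in the camera images.
- display: White flat display with a black screen, a plate 130 mm wide (y), 160 mm high (z) and 16 mm thick (x), about 0.34 kg (varies). Origin: middle of its lower edge. Axes: x from the screen out through the back (screen face at x = -8 mm, back at +8 mm), y along its width, z from lower to upper edge. At the start it stands upright in the rest with its back accessible. The upper 40 mm of both faces are flat and bare: it is taken there across its thickness.
- display_center (a point): Centre of the display plate (80 mm above the lower edge), axes as the display.
- display_edge (a point): Middle of the display's lower edge (the display's origin).
- strut_hinge (a point): Point on the kickstand's hinge axis (parallel to the display's y), 12 mm behind the display's mid-plane (x = +12 mm) and 110 mm above its lower edge.
- display_strut (a joint): Kickstand angle, rad: 0 folded flat on the back, 0.733 fully open at its stop; the foot swings away from the back. Hinge friction (0.04 N m) holds it where it is left. Stood on the fully open kickstand on a flat surface, the display leans back 0.52 rad (30 degrees) from upright.
- strut_tab (a point): Grip point on the orange pull tab of the kickstand: the tab is a block 20 mm wide (along the hinge), 12 mm high, that stands out 35 mm from the kickstand's outer side, 60 mm from the hinge; the point lies 12 mm short of the tab's end and, from the hinge, 26 mm outward and 60 mm towards the foot. Above it the display rises, so the tab is reached with the tool tilted away from the display.
- strut_foot (a point): Centre of the black rounded foot bar (radius 4 mm, 40 mm long) at the kickstand's free end, 91 mm from the hinge. The kickstand is an aluminium plate 40 mm wide and 5 mm thick.
- rest: Fixed rest: aluminium base 110 x 166 x 8 mm with a grey slotted block at each end (44 mm high above the worktop; slots 19 mm wide) that holds the display's two lower corners; the 88 mm between the blocks is open. Origin: centre of its underside; axes as the display standing in it. The display's lower edge rests 8 mm above the worktop.
- pad: Fixed black rubber pad, 180 mm (x) by 200 mm (y), 3 mm thick. Origin: centre of its underside. The yellow stripe runs along y at its front edge (x = -80 mm); +x points away from the stripe.
- pad_front (a point): Middle of the pad's front (striped) edge, on its top.
- sample_bottle_mid (a point): Centre of the loose white sample bottle, 71 mm diameter, 148 mm high; a bystander.
- packet_box_mid (a point): Centre of the loose small open packet box, 108 x 62 x 58 mm; a bystander.
- funnel_mid (a point): Centre of the loose white funnel, 61 mm diameter, 58 mm high, mouth down; a bystander.
- masking_tape_mid (a point): Centre of the loose roll of masking tape, 96 mm diameter, 25 mm high; a bystander.
Not all that is in view belongs to the job. Leave any red look-alike of the display alone.

How it is judged:
By the outcome, as a careful person would: the job done as asked, in the order asked, and still so for the second after the job is handed in, with the robot touching nothing.
It also fails if it takes over 56 s, if anything falls off the work surface, if the arm or the gripper's body presses on something with over 40 N, if the wrist force passes 120 N, or if a joint passes its speed limit or range.

## Working session

There is one attempt and no reset: what is moved stays moved. The work goes in short steps, Python scripts to look and compute and a shell command to move; the robot and the scene stay as the last step left them, time stands still between calls to the robot, and variables do not carry over. Pictures are saved under pics/ and viewed, at most 10 in all, crops included, and the job is handed in when it is done.

```bash
ls; mkdir -p pics; python3 - <<'E'
from rig import sensors, optics
import cv2,numpy as np
s=sensors.observe();print(s)
ims=[]
for n in("top","side"):
    c=optics.camera(n);cv2.imwrite(f"pics/{n}0.png",c["pixels"][:,:,::-1])
    print(n,c["fx"],c["cx"],c["cy"],c["dist"],c["rvec"],c["tvec"])
E
```

```text
pics
{'time': 0.0, 'joints': array([-1.42708469e+00,  8.79864181e-02,  1.37223331e+00,  3.37508544e-05,
        1.68362182e+00, -1.03102040e-01]), 'joint_vel': array([-0.00057527,  0.00137467,  0.00039163,  0.00035634, -0.00128329,
        0.00093662]), 'joint_torque': array([ 1.43688696e-03, -3.40181029e+01, -3.02425218e+01,  7.20451679e-02,
        3.31787718e-02, -1.76135422e-04]), 'tool_pos': array([ 134.30027838, -532.78453126,  204.29765486]), 'tcp_rot': array([-3.11546821e+00, -3.86439725e-01,  1.90349073e-05]), 'contact_force': array([-0.80137704,  1.22619759,  0.27060535]), 'wrist_torque': array([0.00775209, 0.02567742, 0.01631693]), 'finger_force': 0.0, 'grip_width': 93.9678692419268}
top 441.2374948799135 247.8145731298066 194.78508908323911 [-0.01912723  0.          0.          0.          0.        ] [ 2.14713093 -2.19919633  0.1375924 ] [  30.4475702   555.45068899 1352.59791869]
side 493.9774192218138 259.1820768904067 195.66830272587814 [-0.13432621  0.          0.          0.          0.        ] [ 0.65539189 -2.30151645  1.52389082] [ 468.65501163  198.39800902 1353.17614425]
```

View pics/top0.png

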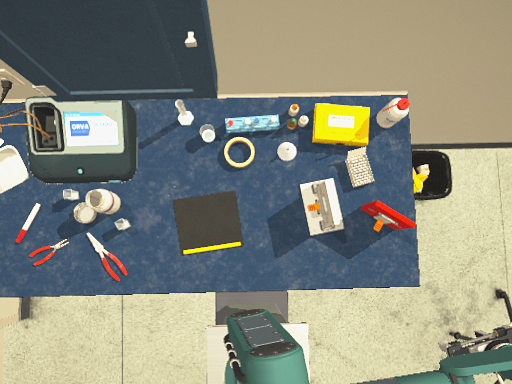

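View pics/side0.png

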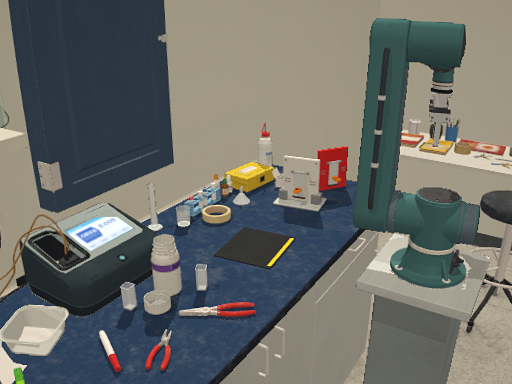

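The white display stands in its rest at top (320,207) and side (300,180), with its back and orange tab (top (313,208)) facing world +y. The red look-alike is at top (388,215) and side (333,168). The pad is at top (208,222), with its stripe nearest the robot. The white one fits the description, and I'll confirm it in one enlarged crop.

```bash
cat > h.py <<'E'
import cv2,numpy as np
from rig import sensors,optics
from scipy.spatial.transform import Rotation as R
def cam(n):
    c=optics.camera(n);K=np.array([[c["fx"],0,c["cx"]],[0,c["fy"],c["cy"]],[0,0,1]])
    M=cv2.Rodrigues(np.array(c["rvec"],float))[0];t=np.array(c["tvec"],float)
    return dict(im=c["pixels"],K=K,d=np.array(c["dist"],float),R=M,t=t,o=-M.T@t)
def ray(c,p):
    u=cv2.undistortPoints(np.array(p,float).reshape(-1,1,2),c["K"],c["d"]).reshape(-1,2)
    v=np.c_[u,np.ones(len(u))]@c["R"];return v/np.linalg.norm(v,axis=1)[:,None]
def plane(c,p,z):
    v=ray(c,p);return c["o"]+v*((z-c["o"][2])/v[:,2])[:,None]
def proj(c,P): return cv2.projectPoints(np.array(P,float).reshape(-1,3),c["R"],c["t"],c["K"],c["d"])[0].reshape(-1,2)
def tri(c1,p1,c2,p2):
    a=ray(c1,p1)[0];b=ray(c2,p2)[0];s=np.linalg.lstsq(np.c_[a,-b],c2["o"]-c1["o"],rcond=None)[0]
    A=c1["o"]+s[0]*a;B=c2["o"]+s[1]*b;return (A+B)/2,np.linalg.norm(A-B)
def cen(m): 
    n,l,s,ce=cv2.connectedComponentsWithStats(m.astype(np.uint8));return [(s[i][4],ce[i].round(1),s[i][:4]) for i in range(1,n) if s[i][4]>15]
E
python3 - <<'E'
from h import *
t=cam("top");s=cam("side")
a=cv2.resize(t["im"][165:250,285:365],None,fx=5,fy=5,interpolation=2)
b=cv2.resize(s["im"][145:215,270:330],None,fx=6,fy=6,interpolation=2)
H=max(a.shape[0],b.shape[0]);f=lambda x:np.pad(x,((0,H-x.shape[0]),(0,0),(0,0)))
cv2.imwrite("pics/crop1.png",np.hstack([f(a),f(b)])[:,:,::-1])
for c,x in((t,(285,165,365,250)),(s,(270,145,330,215))):
    h=cv2.cvtColor(c["im"],cv2.COLOR_RGB2HSV);m=np.zeros(h.shape[:2],bool);y=slice(x[1],x[3]);xx=slice(x[0],x[2])
    m[y,xx]=((h[...,0]>5)&(h[...,0]<22)&(h[...,1]>150)&(h[...,2]>120))[y,xx]
    print("orange",cen(m))
h=cv2.cvtColor(t["im"],cv2.COLOR_RGB2HSV)
m=(h[...,0]>22)&(h[...,0]<35)&(h[...,1]>150)&(h[...,2]>120);m[:200]=0;m[:,:150]=0;m[:,280:]=0
r=cv2.minAreaRect(cv2.findNonZero(m.astype(np.uint8)));print("stripe",r,plane(t,cv2.boxPoints(r),3).round(1))
im=t["im"].astype(int);m=((im[...,2]-im[...,0]<12)&(im.max(2)<75));m[:180]=0;m[265:]=0;m[:,:160]=0;m[:,255:]=0
n,l,st,ce=cv2.connectedComponentsWithStats(m.astype(np.uint8));i=1+st[1:,4].argmax()
r=cv2.minAreaRect(cv2.findNonZero((l==i).astype(np.uint8)));print("pad",r,plane(t,cv2.boxPoints(r),3).round(1))
E
```

```text
orange [(np.int32(71), array([313.7, 206.8]), array([308, 203,  12,   8], dtype=int32))]
orange [(np.int32(27), array([297.1, 190. ]), array([294, 187,   7,   6], dtype=int32))]
stripe ((211.4941864013672, 247.46241760253906), (4.105544090270996, 58.009822845458984), 81.25383758544922) [[389.5 226.5   3. ]
 [412.7  45.4   3. ]
 [399.9  43.8   3. ]
 [376.7 224.6   3. ]]
pad ((211.2598876953125, 244.895751953125), (9.502472877502441, 62.79053497314453), 79.77783203125) [[402.4 235.8   3. ]
 [432.6  40.3   3. ]
 [403.1  35.7   3. ]
 [373.  230.7   3. ]]
```

View pics/crop1.png

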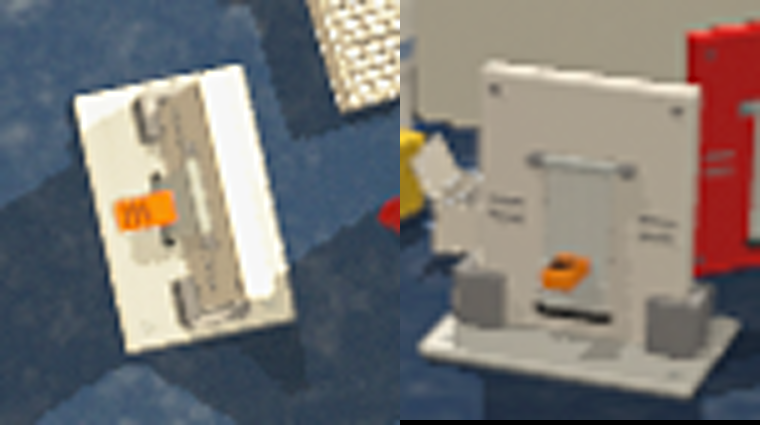

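```bash
cat > m1.py <<'E'
from h import *
t=cam("top");s=cam("side")
im=t["im"].astype(int);print(im[222,208],im[222,165],im[246,211])
d=im[...,2]-im[...,0]
m=(d<8);m[:185]=0;m[260:]=0;m[:,:160]=0;m[:,258:]=0
n,l,st,ce=cv2.connectedComponentsWithStats(m.astype(np.uint8));i=1+st[1:,4].argmax()
mm=cv2.morphologyEx((l==i).astype(np.uint8),cv2.MORPH_OPEN,np.ones((5,5)));c=cv2.convexHull(cv2.findNonZero(mm))
r=cv2.minAreaRect(c);P=plane(t,cv2.boxPoints(r),3);print("pad",st[i],r,P.round(1),P.mean(0).round(1),[np.linalg.norm(P[k]-P[k-1]).round(1) for k in range(4)])
P=plane(t,[(300,184.4),(310.4,235.6)],8);print("base left corners",P.round(1),np.linalg.norm(P[0]-P[1]))
print("base right bottom",plane(t,[(344.4,228.6)],8))
print("tab",tri(t,(313.7,206.8),s,(297.1,190)))
# white mask of rest+display in top
w=(im.min(2)>150).astype(np.uint8);w[:170]=0;w[245:]=0;w[:,:290]=0;w[:,347:]=0
k=cv2.approxPolyDP(cv2.convexHull(cv2.findNonZero(w)),2,True).reshape(-1,2);print(k.tolist(),plane(t,k,8).round(0)[:,:2].tolist(),plane(t,k,168).round(0)[:,:2].tolist())
sp=[(284.2,155.8),(320,159.7)]
print("disp top corners from side z168",plane(s,sp,168).round(1))
E
python3 m1.py
```

```text
[75 71 63] [ 72  94 113] [255 255   5]
pad [ 174  191   70   65 3524] ((207.791748046875, 222.42550659179688), (56.20697021484375, 63.098018646240234), 81.38435363769531) [[549.9 257.2   3. ]
 [575.6  57.9   3. ]
 [398.4  35.2   3. ]
 [373.7 232.    3. ]] [474.4 145.6   3. ] [np.float64(178.0), np.float64(200.9), np.float64(178.7), np.float64(198.3)]
base left corners [[ 588.  -151.1    8. ]
 [ 424.1 -177.9    8. ]] 166.07032356333096
base right bottom [[ 443.49939959 -286.93879953    8.        ]]
tab (array([ 510.73646662, -184.15428944,   56.81399927]), np.float64(1.27977153945846))
[[342, 228], [310, 234], [300, 184], [333, 178]] [[446.0, -279.0], [429.0, -177.0], [589.0, -151.0], [606.0, -258.0]] [[441.0, -242.0], [426.0, -152.0], [568.0, -129.0], [583.0, -224.0]]
disp top corners from side z168 [[ 571.2 -197.3  168. ]
 [ 446.9 -225.3  168. ]]
```

The crop confirms the white display: kickstand hinge, plate and orange tab on its back, seated in the grey slotted rest. The red one is a decoy. Measurements, checked against the given sizes:
- **Pad:** centre (474,146), yaw about 7.2°, measured 178x200.
- **Rest:** centre about (515,-219), display yaw about 99.3°. The base edge measured 166.
- **Tab:** z about 57, against 58 expected.

Next I travel to hover, yawing as I go.

```bash
python3 -m creep '[{"dp":[0.3,0.3,1],"rot":[0,0,0.5]},{"dp":[0.7,0.9,1],"rot":[0,0,0.9]},{"dp":[0.7,1,0.9],"rot":[0,0,0.9]},{"dp":[0.7,1,0.5],"rot":[0,0,0.9]},{"dp":[0.7,1,0],"rot":[0,0,0.9]},{"dp":[0.7,1,0],"rot":[0,0,0.9]},{"dp":[0.7,1,0],"rot":[0,0,0.9]},{"dp":[0.7,1,0],"rot":[0,0,0.9]},{"dp":[0.7,1,0],"rot":[0,0,0.9]},{"dp":[0.7,1,0],"rot":[0,0,0.9]},{"dp":[0.8,1,0],"rot":[0,0,0.9]},{"dp":[0.8,1,0],"rot":[0,0,0.9]},{"dp":[0.8,1,0],"rot":[0,0,0.9]},{"dp":[0.8,1,0],"rot":[0,0,0.9]},{"dp":[0.8,1,0],"rot":[0,0,0.9]},{"dp":[0.8,1,0],"rot":[0,0,0.9]},{"dp":[0.8,1,0],"rot":[0,0,0.9]},{"dp":[0.8,1,0],"rot":[0,0,0.9]},{"dp":[0.8,0.8,0],"rot":[0,0,0.9]},{"dp":[0.5,0.3,0],"rot":[0,0,0.3]}]' 0.15 20
python3 -c "
from h import *
s=sensors.observe();print(s['joints'].round(3));print(R.from_rotvec(s['tcp_rot']).as_matrix().round(3))"
```

```text
time: 2.8
tool_pos: [492.5, -74.9, 290.4]
tcp_rot: [-2.035, -2.393, 0.0]
contact_force: [0.4, -0.4, -0.8]
grip_width: 39.8
finger_force: 0.0
[-0.265 -0.03   1.324 -0.     1.848 -0.427]
[[-0.161  0.987 -0.   ]
 [ 0.987  0.161  0.   ]
 [ 0.    -0.    -1.   ]]
```

```bash
python3 -m creep '[{"dp":[0,0,-0.4],"rot":[-0.95,-0.156,0]},{"dp":[0,0,-0.6],"rot":[-0.95,-0.156,0]},{"dp":[0,-0.1,-0.8],"rot":[-0.95,-0.156,0]},{"dp":[0,-0.2,-0.8],"rot":[-0.95,-0.156,0]},{"dp":[0.1,-0.3,-0.8],"rot":[-0.95,-0.156,0]},{"dp":[0.1,-0.3,-0.8],"rot":[-0.95,-0.156,0]},{"dp":[0.1,-0.3,-0.8],"rot":[-0.95,-0.156,0]},{"dp":[0,-0.3,-0.8],"rot":[-0.95,-0.156,0]},{"dp":[0,-0.2,-0.8],"rot":[-0.95,-0.156,0]},{"dp":[0,-0.2,-0.5],"rot":[-0.95,-0.156,0]},{"dp":[0,0,0],"rot":[0,0,0]},{"dp":[0,0,0],"rot":[0,0,0]}]'
cat > w.py <<'E'
from h import *
def wrist(name):
    s=sensors.observe();c=optics.camera("wrist");K=np.array([[c["fx"],0,c["cx"]],[0,c["fy"],c["cy"]],[0,0,1]])
    T=np.eye(4);T[:3,:3]=R.from_rotvec(s["tcp_rot"]).as_matrix();T[:3,3]=s["tool_pos"]
    W=T@np.array(c["tool_from_camera"]);M=W[:3,:3].T
    cv2.imwrite(name,c["pixels"][:,:,::-1])
    return dict(im=c["pixels"],K=K,d=np.array(c["dist"],float),R=M,t=-M@W[:3,3],o=W[:3,3],s=s)
E
python3 - <<'E'
from w import *
c=wrist("pics/w1.png");s=c["s"];print(s["joints"].round(3));print(R.from_rotvec(s['tcp_rot']).as_matrix().round(3))
h=cv2.cvtColor(c["im"],cv2.COLOR_RGB2HSV);m=(h[...,0]>5)&(h[...,0]<22)&(h[...,1]>150)&(h[...,2]>100);print(cen(m))
x=np.array([-.162,.987,0]);y=np.array([-.987,-.162,0]);z=np.array([0,0,1]);o=np.array([514.9,-218.8,8])
f=lambda a,b,d:o+a*x+b*y+d*z
print(proj(c,[f(50,0,50),f(38,0,50),f(8,-65,160),f(8,65,160),f(12,0,110),c["s"]["tool_pos"]]).round(0))
E
```

```text
time: 4.3
tool_pos: [500.1, -123.6, 114.1]
tcp_rot: [1.564, 1.834, -0.694]
contact_force: [0.4, 0.2, 1.6]
grip_width: 40.0
finger_force: 0.0
[ 0.166  0.068  1.822 -0.865  1.361  0.248]
[[-0.103  0.987  0.121]
 [ 0.66   0.159 -0.734]
 [-0.744  0.004 -0.668]]
[(np.int32(4926), array([450. , 205.1]), array([378, 166, 134,  81], dtype=int32)), (np.int32(682), array([258.1, 193.6]), array([246, 180,  25,  29], dtype=int32)), (np.int32(32), array([175.8, 255.2]), array([173, 251,   6,   9], dtype=int32))]
[[256. 186.]
 [256. 193.]
 [347. 346.]
 [168. 347.]
 [257. 278.]
 [257. 233.]]
```

View pics/w1.png

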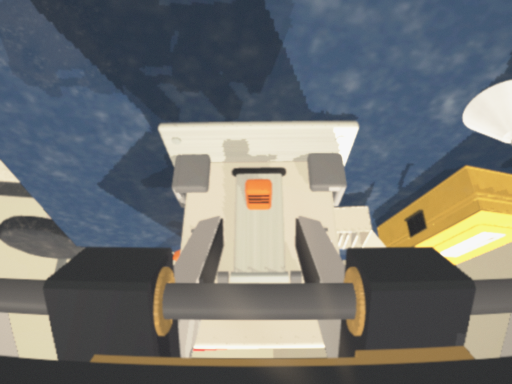

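The wrist view shows the tab at (258,194) centred between the fingers, against a prediction of about (256,190). The base edge is level at row 123, so position and yaw are right to about 1.5 mm. Approaching and gripping the tab.

```bash
python3 -m creep '[{"dp":[0.06,-0.4,-0.38],"rot":[0,0,0]},{"dp":[0.12,-0.7,-0.67],"rot":[0,0,0]},{"dp":[0.12,-0.7,-0.67],"rot":[0,0,0]},{"dp":[0.12,-0.7,-0.67],"rot":[0,0,0]},{"dp":[0.06,-0.36,-0.36],"rot":[0,0,0]},{"dp":[0,0,0],"rot":[0,0,0]}]'
python3 -m creep '[{"dp":[0,0,0],"rot":[0,0,0]},{"dp":[0,0,0],"rot":[0,0,0]},{"dp":[0,0,0],"rot":[0,0,0]},{"dp":[0,0,0],"rot":[0,0,0]}]' 1 20
```

```text
time: 5.1
tool_pos: [510.8, -195.7, 43.8]
tcp_rot: [1.565, 1.834, -0.697]
contact_force: [-0.4, -0.6, 0.9]
grip_width: 39.6
finger_force: 0.0
time: 5.6
tool_pos: [511.9, -194.6, 44.9]
tcp_rot: [1.562, 1.834, -0.694]
contact_force: [0.3, 0.4, 1.5]
grip_width: 19.9
finger_force: 20.0
```

```bash
python3 -m creep '[{"dp":[-0.041,0.249,0.052],"rot":[0.987,0.162,0]},{"dp":[-0.04,0.245,0.076],"rot":[0.987,0.162,0]},{"dp":[-0.039,0.237,0.096],"rot":[0.987,0.162,0]},{"dp":[-0.037,0.225,0.12],"rot":[0.987,0.162,0]},{"dp":[-0.036,0.217,0.136],"rot":[0.987,0.162,0]},{"dp":[-0.033,0.201,0.156],"rot":[0.987,0.162,0]},{"dp":[-0.031,0.19,0.172],"rot":[0.987,0.162,0]},{"dp":[-0.029,0.174,0.188],"rot":[0.987,0.162,0]},{"dp":[0,0,0],"rot":[0,0,0]}]'
python3 -m creep '[{"dp":[-0.01,0.065,0.08],"rot":[0.4,0.065,0]},{"dp":[0,0,0],"rot":[0,0,0]},{"dp":[0,0,0],"rot":[0,0,0]}]'
python3 -m creep '[{"dp":[-0.01,0.06,0.08],"rot":[0.4,0.065,0]},{"dp":[0,0,0],"rot":[0,0,0]},{"dp":[0,0,0],"rot":[0,0,0]}]'
```

```text
time: 6.72
tool_pos: [504.0, -152.3, 68.8]
tcp_rot: [1.968, 2.304, -0.14]
contact_force: [-0.4, -0.4, -3.6]
grip_width: 19.6
finger_force: 20.0
time: 7.1
tool_pos: [503.6, -149.2, 70.7]
tcp_rot: [1.983, 2.329, -0.106]
contact_force: [0.0, -0.4, -2.3]
grip_width: 19.6
finger_force: 20.0
time: 7.48
tool_pos: [503.7, -148.3, 73.2]
tcp_rot: [2.002, 2.349, -0.07]
contact_force: [-0.7, -0.4, -4.3]
grip_width: 19.9
finger_force: 20.0
```

```bash
python3 - <<'E'
from h import *
s=cam("side");t=cam("top")
b=cv2.resize(s["im"][120:215,255:335],None,fx=6,fy=6,interpolation=2)
x=np.array([-.162,.987,0]);y=np.array([-.987,-.162,0]);z=np.array([0,0,1]);o=np.array([516.4,-218.6,8])
f=lambda a,b,d:o+a*x+b*y+d*z
for P in(f(72.9,20,42.4),f(72.9,-20,42.4),f(8,65,160),f(8,-65,160)):
    q=proj(s,P)[0];cv2.circle(b,tuple(int(v) for v in (q-[255,120])*6+3),4,(0,255,0),1)
cv2.imwrite("pics/s2.png",b[:,:,::-1])
E
```

```text
(no output)
```

View pics/s2.png

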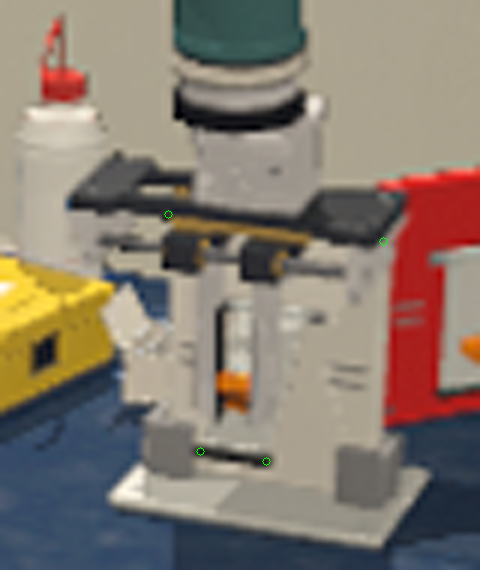

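The foot bar lies on the predicted fully-open markers at (200,451) and (266,461), and the display is still seated. Releasing and backing off upwards.

```bash
python3 -m creep '[{"dp":[0,0,0],"rot":[0,0,0]},{"dp":[0,0,0],"rot":[0,0,0]},{"dp":[0,0.1,0.4],"rot":[0,0,0]},{"dp":[0,0.1,0.8],"rot":[0,0,0]},{"dp":[0,0.1,1],"rot":[0,0,0]},{"dp":[0,0.1,1],"rot":[0,0,0]},{"dp":[0,0,1],"rot":[0,0,0.5]},{"dp":[0,0,1],"rot":[0,0,1]},{"dp":[0,0,0.8],"rot":[0,0,1]},{"dp":[0,0,0.4],"rot":[0,0,1]},{"dp":[0,0,0],"rot":[0,0,1]},{"dp":[0,0,0],"rot":[0,0,1]},{"dp":[0,0,0],"rot":[0,0,1]},{"dp":[0,0,0],"rot":[0,0,1]}]' 0.15
python3 - <<'E'
from w import *
s=sensors.observe();M=R.from_rotvec(s['tcp_rot']);a=np.radians(99.3)
ty=np.array([np.cos(a),np.sin(a),0]);tz=np.array([0,0,-1.]);D=np.c_[np.cross(ty,tz),ty,tz]
d=(R.from_matrix(D)*M.inv()).as_rotvec(True)/5;print("rot units",d.round(3),s["joints"].round(2))
t=cam("top");c=wrist("pics/w2.png")
x=np.array([-.162,.987,0]);y=np.array([-.987,-.162,0]);z=np.array([0,0,1]);o=np.array([516.4,-218.6,8])
f=lambda a,b,d:o+a*x+b*y+d*z
P=[f(72.9,0,42.4),f(8,65,160),f(8,-65,160),f(-8,-65,160),f(-8,65,160)];print(proj(t,P).round(1).tolist());print(proj(c,P).round(0).tolist())
E
```

```text
time: 9.32
tool_pos: [503.9, -138.2, 234.4]
tcp_rot: [1.131, 2.858, -0.04]
contact_force: [0.2, 0.1, 0.1]
grip_width: 39.9
finger_force: 0.0
rot units [ 0.239  0.83  10.493] [-0.36 -0.03  1.43 -0.03  1.67 -1.18]
[[301.4, 209.4], [334.3, 224.6], [324.9, 179.6], [330.4, 178.6], [339.9, 223.6]]
[[252.0, 166.0], [131.0, 217.0], [265.0, 305.0], [253.0, 318.0], [121.0, 232.0]]
```

```bash
python3 -m creep '[{"dp":[0.05,-0.29,0],"rot":[0.022,0.075,0.954]},{"dp":[0.05,-0.29,0],"rot":[0.022,0.075,0.954]},{"dp":[0.05,-0.29,0],"rot":[0.022,0.075,0.954]},{"dp":[0.05,-0.29,0],"rot":[0.022,0.075,0.954]},{"dp":[0.05,-0.29,0],"rot":[0.022,0.075,0.954]},{"dp":[0.05,-0.29,0],"rot":[0.022,0.075,0.954]},{"dp":[0.05,-0.29,0],"rot":[0.022,0.075,0.954]},{"dp":[0.05,-0.29,0],"rot":[0.022,0.075,0.954]},{"dp":[0.05,-0.29,0],"rot":[0.022,0.075,0.954]},{"dp":[0.05,-0.29,0],"rot":[0.022,0.075,0.954]},{"dp":[0,-0.29,0],"rot":[0.022,0.075,0.954]},{"dp":[0,0,0],"rot":[0,0,0]}]' -0.1
python3 - <<'E'
from w import *
c=wrist("pics/w3.png");s=c["s"];print(R.from_rotvec(s['tcp_rot']).as_matrix().round(3),s["joints"].round(2))
x=np.array([-.162,.987,0]);y=np.array([-.987,-.162,0]);z=np.array([0,0,1]);o=np.array([516.4,-218.6,8])
f=lambda a,b,d:o+a*x+b*y+d*z
P=[f(8,65,160),f(8,-65,160),f(-8,-65,160),f(-8,65,160)];print(proj(c,P).round(0).tolist())
E
```

```text
time: 10.92
tool_pos: [516.4, -218.3, 233.5]
tcp_rot: [0.246, -3.131, 0.001]
contact_force: [0.8, 0.1, -1.2]
grip_width: 52.2
finger_force: 0.0
[[-0.988 -0.156 -0.001]
 [-0.156  0.988 -0.001]
 [ 0.001 -0.001 -1.   ]] [-0.5   0.11  1.29 -0.    1.74 -2.23]
[[269.0, 110.0], [269.0, 279.0], [249.0, 279.0], [246.0, 110.0]]
```

View pics/w3.png

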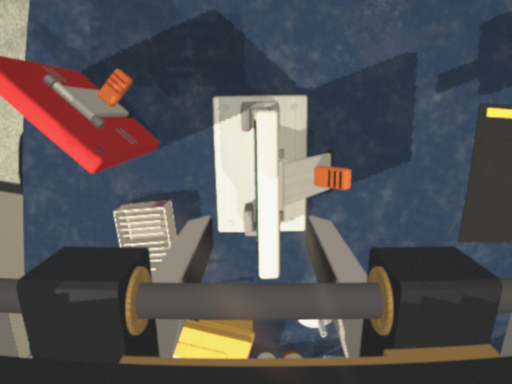

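The top face is at (268,277) to (265,110), about 9 px right of the prediction. So the display's top sits about 6 mm further towards +y, leaning slightly in its slots. I shift, descend and grip.

```bash
python3 -m creep '[{"dp":[-0.04,0.24,-0.4],"rot":[0,0,0]},{"dp":[0,0,-0.8],"rot":[0,0,0]},{"dp":[0,0,-0.9],"rot":[0,0,0]},{"dp":[0,0,-0.9],"rot":[0,0,0]},{"dp":[0,0,-0.7],"rot":[0,0,0]},{"dp":[0,0,-0.28],"rot":[0,0,0]},{"dp":[0,0,0],"rot":[0,0,0]}]'
python3 -m creep '[{"dp":[0,0,0],"rot":[0,0,0]},{"dp":[0,0,0],"rot":[0,0,0]},{"dp":[0,0,0],"rot":[0,0,0]},{"dp":[0,0,0],"rot":[0,0,0]},{"dp":[0,0,0],"rot":[0,0,0]},{"dp":[0,0,0],"rot":[0,0,0]}]' 1 45
```

```text
time: 11.85
tool_pos: [515.1, -211.8, 133.4]
tcp_rot: [0.25, -3.13, 0.0]
contact_force: [-0.4, -0.4, 0.3]
grip_width: 51.4
finger_force: 0.0
time: 12.6
tool_pos: [515.5, -213.4, 133.9]
tcp_rot: [0.25, -3.131, 0.006]
contact_force: [1.4, -4.8, 0.2]
grip_width: 16.0
finger_force: 44.8
```

```bash
python3 -m creep '[{"dp":[0,0,0.2],"rot":[0,0,0]},{"dp":[0,0,0.5],"rot":[0,0,0]},{"dp":[0,0,0.8],"rot":[0,0,0]},{"dp":[0,0,0.8],"rot":[0,0,0]},{"dp":[0,0,0.9],"rot":[0,0,0]},{"dp":[0,0,1],"rot":[0,0,0]},{"dp":[0,0.1,1],"rot":[0,0,0]},{"dp":[0,0.2,0.6],"rot":[0,0,0]},{"dp":[0,0.3,0.2],"rot":[0,0,-0.3]}]'
python3 -m creep '[{"dp":[0,0.5,0],"rot":[0,0,-0.7]},{"dp":[0,0.7,0],"rot":[0,0,-0.97]},{"dp":[-0.04,0.8,0],"rot":[0,0,-0.97]},{"dp":[-0.04,0.8,0],"rot":[0,0,-0.97]},{"dp":[-0.04,0.8,0],"rot":[0,0,-0.97]},{"dp":[-0.04,0.8,0],"rot":[0,0,-0.97]},{"dp":[-0.04,0.8,0],"rot":[0,0,-0.97]},{"dp":[-0.04,0.8,0],"rot":[0,0,-0.97]},{"dp":[-0.04,0.8,0],"rot":[0,0,-0.97]},{"dp":[-0.04,0.8,0],"rot":[0,0,-0.97]},{"dp":[-0.04,0.8,0],"rot":[0,0,-0.97]},{"dp":[-0.04,0.8,0],"rot":[0,0,-0.97]},{"dp":[-0.04,0.8,0],"rot":[0,0,-0.97]},{"dp":[-0.04,0.8,0],"rot":[0,0,-0.97]},{"dp":[-0.04,0.8,0],"rot":[0,0,-0.97]},{"dp":[-0.04,0.8,0],"rot":[0,0,-0.97]},{"dp":[-0.04,0.8,0],"rot":[0,0,-0.97]},{"dp":[-0.04,0.6,0],"rot":[0,0,-0.97]},{"dp":[0,0.3,0],"rot":[0,0,-0.97]},{"dp":[0,0.1,0],"rot":[0,0,-0.7]}]'
python3 - <<'E'
from h import *
s=sensors.observe();print(s["joints"].round(2));print(R.from_rotvec(s['tcp_rot']).as_matrix().round(3))
E
```

```text
time: 13.72
tool_pos: [515.1, -196.0, 284.0]
tcp_rot: [0.208, -3.133, -0.002]
contact_force: [0.3, -0.3, -3.8]
grip_width: 15.6
finger_force: 45.0
time: 16.23
tool_pos: [497.9, 159.2, 282.4]
tcp_rot: [-2.153, -2.281, 0.003]
contact_force: [-1.0, 0.2, -3.1]
grip_width: 15.9
finger_force: 45.0
[0.2  0.03 1.28 0.   1.84 0.14]
[[-0.058  0.998 -0.005]
 [ 0.998  0.058  0.002]
 [ 0.002 -0.005 -1.   ]]
```

```bash
python3 -m creep '[{"dp":[-0.02,-0.1,-0.2],"rot":[0,0,0.75]},{"dp":[-0.02,-0.1,-0.6],"rot":[-0.125,0.992,0]},{"dp":[-0.03,-0.1,-0.7],"rot":[-0.125,0.992,0]},{"dp":[-0.04,-0.1,-0.8],"rot":[-0.125,0.992,0]},{"dp":[0,-0.04,-0.8],"rot":[-0.125,0.992,0]},{"dp":[0,0,-0.6],"rot":[-0.125,0.992,0]},{"dp":[0,0,-0.2],"rot":[-0.125,0.992,0]},{"dp":[0,0,0],"rot":[0,0,0]},{"dp":[0,0,0],"rot":[0,0,0]}]'
cat > m2.py <<'E'
from w import *
import sys
s=sensors.observe();M=R.from_rotvec(s['tcp_rot']).as_matrix();print(s["joints"].round(2));print(M.round(3))
t=cam("top");sd=cam("side")
# display axes from tool: x=tool y, z=-tool z, y=z cross x
X=M[:,1];Z=-M[:,2];Y=np.cross(Z,X);E=np.array(s["tool_pos"])-126*Z
print("E",E.round(1),"foot",(E+72.9*X+42.4*Z).round(1),"yaw",np.degrees(np.arctan2(X[1],X[0])).round(2),"lean",np.degrees(np.arcsin(-X[2])).round(2))
P=[E+a*X+b*Y+d*Z for a,b,d in((-8,65,0),(-8,-65,0),(-8,65,160),(-8,-65,160),(8,65,160),(8,-65,160),(72.9,20,42.4),(72.9,-20,42.4),(8,65,0),(8,-65,0))]
out=[]
for c,(u,v,w,h),k in((t,(165,170,90,100),4),(sd,(205,165,110,110),4)):
    b=cv2.resize(c["im"][v:v+h,u:u+w],None,fx=k,fy=k,interpolation=2);print(proj(c,P).round(0).astype(int).tolist())
    for q in proj(c,P): cv2.circle(b,tuple(int(z) for z in (q-[u,v])*k+k/2),3,(0,255,0),1)
    out.append(np.pad(b,((0,440-b.shape[0]),(0,0),(0,0))))
cv2.imwrite(sys.argv[1],np.hstack(out)[:,:,::-1])
E
python3 m2.py pics/p1.png
```

```text
time: 17.35
tool_pos: [496.3, 147.4, 186.4]
tcp_rot: [-1.816, -2.056, 0.549]
contact_force: [0.7, -0.3, -2.8]
grip_width: 15.8
finger_force: 45.0
[0.16 0.42 1.09 0.03 2.15 0.05]
[[-0.123  0.86  -0.496]
 [ 0.992  0.107 -0.061]
 [ 0.001 -0.499 -0.866]]
E [433.9 139.7  77.2] foot [517.6 150.1  77.6] yaw 7.11 lean 29.96
[[187, 240], [230, 234], [177, 210], [224, 203], [176, 205], [224, 198], [198, 208], [211, 206], [186, 235], [229, 229]]
[[261, 234], [279, 215], [234, 183], [255, 168], [230, 185], [251, 170], [239, 222], [245, 217], [257, 235], [275, 217]]
```

View pics/p1.png

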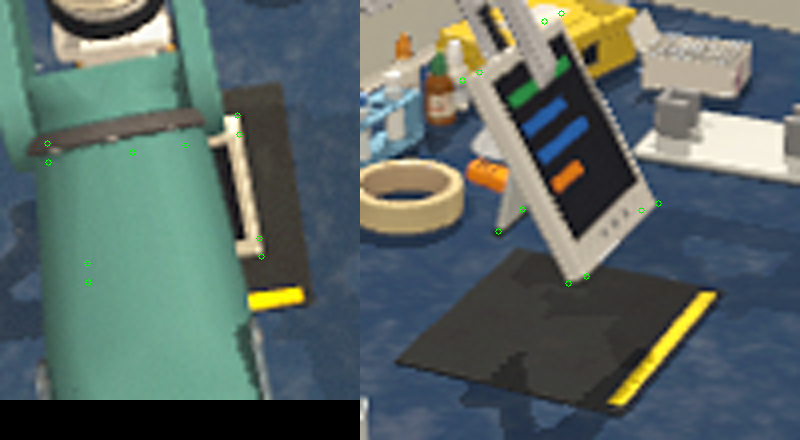

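The projected corners and foot match the picture: lower corners at (572,283) and (655,207), foot at (498,231). Lean is 30.0°, yaw 7.1°, and the edge is at pad x of about -41. Lowering, slowly at the end.

```bash
python3 -m creep '[{"dp":[0,0,-0.4],"rot":[0,0,0]},{"dp":[0,0,-0.7],"rot":[0,0,0]},{"dp":[0,0,-0.7],"rot":[0,0,0]},{"dp":[0,0,-0.5],"rot":[0,0,0]},{"dp":[0,0,-0.2],"rot":[0,0,0]},{"dp":[0,0,0],"rot":[0,0,0]}]'
python3 -m creep '[{"dp":[0,0,-0.06],"rot":[0,0,0]},{"dp":[0,0,-0.06],"rot":[0,0,0]},{"dp":[0,0,0],"rot":[0,0,0]}]'
python3 -m creep '[{"dp":[0,0,-0.04],"rot":[0,0,0]},{"dp":[0,0,-0.04],"rot":[0,0,0]},{"dp":[0,0,0],"rot":[0,0,0]}]'
```

```text
time: 18.2
tool_pos: [496.3, 146.9, 123.3]
tcp_rot: [-1.815, -2.054, 0.552]
contact_force: [0.0, -1.0, -2.5]
grip_width: 15.6
finger_force: 45.0
time: 18.58
tool_pos: [496.5, 147.0, 120.8]
tcp_rot: [-1.816, -2.055, 0.55]
contact_force: [0.2, 0.5, -3.4]
grip_width: 15.8
finger_force: 45.0
time: 18.95
tool_pos: [496.4, 147.0, 118.5]
tcp_rot: [-1.816, -2.054, 0.551]
contact_force: [1.0, -0.2, -3.4]
grip_width: 15.5
finger_force: 45.0
```

```bash
for i in 1; do python3 -m creep '[{"dp":[0,0,-0.04],"rot":[0,0,0]},{"dp":[0,0,0],"rot":[0,0,0]},{"dp":[0,0,0],"rot":[0,0,0]}]'; done
python3 -m creep '[{"dp":[0,0,-0.04],"rot":[0,0,0]},{"dp":[0,0,0],"rot":[0,0,0]},{"dp":[0,0,0],"rot":[0,0,0]}]'
python3 -m creep '[{"dp":[0,0,-0.04],"rot":[0,0,0]},{"dp":[0,0,0],"rot":[0,0,0]},{"dp":[0,0,0],"rot":[0,0,0]}]'
python3 -c "from rig import sensors;print(sensors.observe()['wrist_torque'])"
```

```text
time: 19.32
tool_pos: [496.5, 147.0, 117.7]
tcp_rot: [-1.816, -2.054, 0.551]
contact_force: [-0.8, -0.1, -2.9]
grip_width: 15.7
finger_force: 45.0
time: 19.7
tool_pos: [496.5, 146.9, 116.6]
tcp_rot: [-1.816, -2.054, 0.551]
contact_force: [-0.1, 0.0, -3.5]
grip_width: 16.1
finger_force: 45.0
time: 20.08
tool_pos: [496.3, 147.0, 116.2]
tcp_rot: [-1.816, -2.055, 0.551]
contact_force: [-0.5, 0.7, 0.5]
grip_width: 15.7
finger_force: 45.0
[ 0.01591666 -0.15000669  0.00015188]
```

```bash
python3 -m creep '[{"dp":[0,0,-0.03],"rot":[0,0,0]},{"dp":[0,0,0],"rot":[0,0,0]},{"dp":[0,0,0],"rot":[0,0,0]}]'
python3 m2.py pics/p2.png | head -6; python3 -c "from rig import sensors;print(sensors.observe()['wrist_torque'])"
```

```text
time: 20.45
tool_pos: [496.2, 147.0, 116.2]
tcp_rot: [-1.815, -2.054, 0.551]
contact_force: [-1.6, -1.0, 5.0]
grip_width: 15.5
finger_force: 45.0
[0.16 0.46 1.19 0.02 2.02 0.05]
[[-0.123  0.859 -0.497]
 [ 0.992  0.107 -0.061]
 [ 0.    -0.501 -0.866]]
E [433.6 139.2   7.1] foot [517.3 149.6   7.3] yaw 7.07 lean 30.04
[[190, 240], [231, 234], [180, 212], [226, 205], [180, 207], [225, 201], [200, 210], [212, 208], [189, 236], [230, 230]]
[-0.09965666  0.40223034  0.03186748]
```

View pics/p2.png

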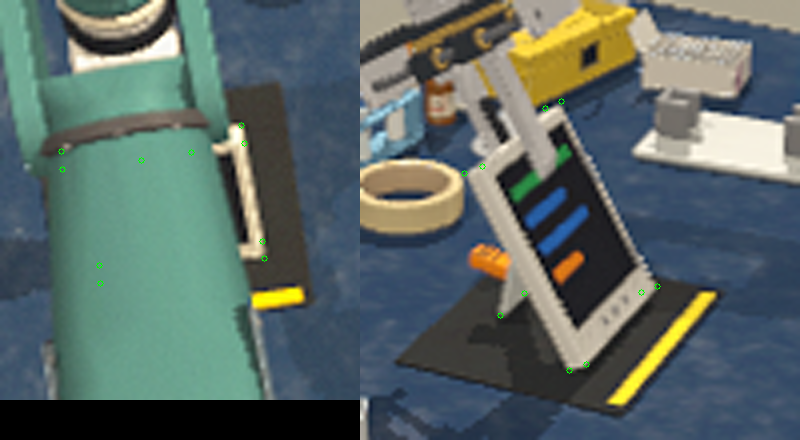

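The display is down with its lower edge on the pad and the foot on it or very close. I lean it back about 0.5° around the lower edge so the kickstand bears load.

```bash
python3 -m creep '[{"dp":[0.038,0.005,-0.022],"rot":[-0.012,0.1,0]},{"dp":[0,0,0],"rot":[0,0,0]},{"dp":[0,0,0],"rot":[0,0,0]}]'
python3 -c "
from h import *
s=sensors.observe();print(s['wrist_torque'],np.degrees(np.arcsin(-R.from_rotvec(s['tcp_rot']).as_matrix()[2,1])))"
```

```text
time: 20.92
tool_pos: [496.9, 147.0, 116.2]
tcp_rot: [-1.81, -2.048, 0.56]
contact_force: [-1.9, -0.1, 6.9]
grip_width: 15.6
finger_force: 45.0
[-0.23034428  0.81656394 -0.02611072] 30.59467759689275
```

Now I ease the grip so it settles gently onto both supports, then open a little.

```bash
python3 -m creep '[{"dp":[0,0,0],"rot":[0,0,0]},{"dp":[0,0,0],"rot":[0,0,0]},{"dp":[0,0,0],"rot":[0,0,0]}]' 1 10
python3 -m creep '[{"dp":[0,0,0],"rot":[0,0,0]},{"dp":[0,0,0],"rot":[0,0,0]},{"dp":[0,0,0],"rot":[0,0,0]},{"dp":[0,0,0],"rot":[0,0,0]}]' 1 3
python3 -m creep '[{"dp":[0,0,0],"rot":[0,0,0]},{"dp":[0,0,0],"rot":[0,0,0]}]' 0.6 3
python3 -m creep '[{"dp":[0,0,0],"rot":[0,0,0]},{"dp":[0,0,0],"rot":[0,0,0]},{"dp":[0,0,0],"rot":[0,0,0]}]' 0.3
python3 -c "from rig import sensors;print(sensors.observe()['wrist_torque'])"
```

```text
time: 21.3
tool_pos: [496.9, 147.1, 116.2]
tcp_rot: [-1.81, -2.048, 0.56]
contact_force: [-2.7, -0.5, 7.9]
grip_width: 15.7
finger_force: 10.0
time: 21.8
tool_pos: [496.8, 147.1, 115.8]
tcp_rot: [-1.81, -2.048, 0.56]
contact_force: [-2.9, -0.6, 6.7]
grip_width: 16.2
finger_force: 3.0
time: 22.05
tool_pos: [497.3, 147.1, 114.4]
tcp_rot: [-1.811, -2.049, 0.559]
contact_force: [-1.6, -0.8, 3.2]
grip_width: 18.7
finger_force: 1.3
time: 22.42
tool_pos: [497.5, 147.1, 113.9]
tcp_rot: [-1.811, -2.049, 0.559]
contact_force: [-0.1, 0.1, -0.3]
grip_width: 32.9
finger_force: 0.0
[-0.03733127 -0.33082036 -0.03789118]
```

```bash
python3 -m creep '[{"dp":[0.15,0.018,0.25],"rot":[0,0,0]},{"dp":[0.3,0.037,0.52],"rot":[0,0,0]},{"dp":[0.5,0.06,0.86],"rot":[0,0,0]},{"dp":[0.5,0.06,0.86],"rot":[0,0,0]},{"dp":[0.5,0.06,0.86],"rot":[0,0,0]},{"dp":[0.2,0,1],"rot":[0.12,-0.9,0]},{"dp":[0,-0.5,1],"rot":[0.12,-0.9,0]},{"dp":[0,-1,0.8],"rot":[0.12,-0.9,0]},{"dp":[0,-1,0],"rot":[0.12,-0.9,0]},{"dp":[0,-1,0],"rot":[0.12,-0.9,0]},{"dp":[0,-1,0],"rot":[0.12,-0.9,0]},{"dp":[0,-1,0],"rot":[0,0,0]},{"dp":[0,-1,0],"rot":[0,0,0]},{"dp":[0,-1,0],"rot":[0,0,0]},{"dp":[0,-1,0],"rot":[0,0,0]},{"dp":[0,-0.5,0],"rot":[0,0,0]},{"dp":[0,0,0],"rot":[0,0,0]}]'
sed -e 's/^s=sensors.*$/s=None;a=np.radians(7.1);l=np.radians(30);X=np.array([np.cos(a)*np.cos(l),np.sin(a)*np.cos(l),-np.sin(l)]);Z=np.array([np.cos(a)*np.sin(l),np.sin(a)*np.sin(l),np.cos(l)]);Y=np.cross(Z,X);E=np.array([433.8,139.2,7])/' -e '/^X=M/d' m2.py > m3.py; python3 m3.py pics/p3.png
```

```text
time: 24.55
tool_pos: [551.2, -72.4, 268.3]
tcp_rot: [-2.052, -2.323, 0.061]
contact_force: [1.0, 0.1, -0.4]
grip_width: 32.6
finger_force: 0.0
E [433.8 139.2   7. ] foot [517.5 149.6   7.3] yaw 7.1 lean 30.0
[[190, 240], [231, 234], [180, 212], [226, 205], [180, 207], [225, 201], [200, 210], [212, 208], [189, 236], [230, 230]]
[[261, 256], [279, 236], [235, 206], [255, 190], [231, 208], [251, 192], [240, 243], [246, 238], [257, 257], [275, 238]]
```

View pics/p3.png

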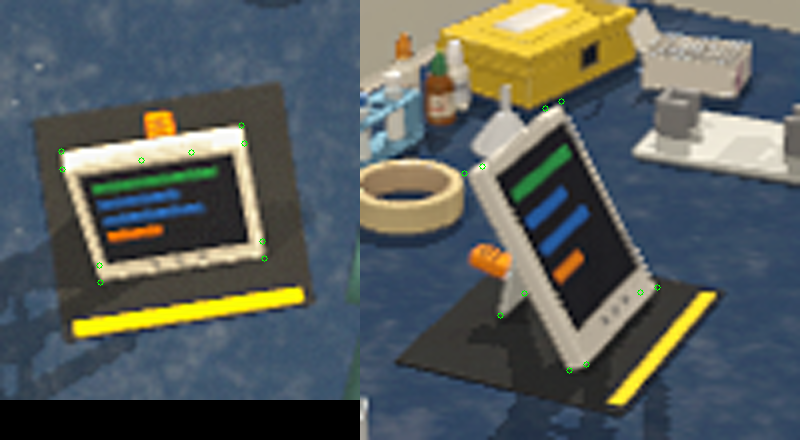

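The display stands on the pad leaning on its kickstand. Its lower edge runs (100,280) to (263,257), parallel to the stripe within about 1°, and it's well inside the pad. The bystanders haven't moved and the robot is clear.

```bash
python3 -c "from rig import workorder;print(workorder.hand_in())"
```

```text
the job is handed in; nothing more can be done
None
```

The job is handed in: the kickstand is fully open, and the display stands on the pad leaning back about 30° on it, screen to the yellow stripe and square within about 1°; the last picture shows no sign of the bystanders having moved, though I could not confirm from the force readings that the foot was bearing load before I eased the grip.

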